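Sort the metal chaser's bench

ROBOT

A 7-joint arm with a two-finger parallel gripper is mounted at the origin on the work surface. World frame = base frame: x ahead of the robot, y to its left, z up, the work surface at z = 0. Lengths are in m, angles in rad, forces in N, time in s.
With the tool pointing down it reaches from about 0.4 to 0.85 m from the base axis. Payload 6.9 kg.
Tool frame: the origin (TCP) lies at the very end of the fingers, on their centre line; the grasp point (between the pads) lies 19 mm behind it (env.grip_point_offset is the distance from the TCP to the grasp point, in m); z points along the fingers, y is the line along which they close (so a half turn about z gives the same grasp; the last joint's range is limited). The gripper opens to 85 mm and grips with 20 to 120 N. Pads are 22 mm wide; open, the fingers measure 114 mm over their backs; the gripper's body (76 mm by 85 mm) begins 54 mm behind the grasp point. The pads swing forward as they close: fully open they stand 13 mm farther back than shut.
Start: joints at [-1.196, 0.507, -0.238, 1.5, 0.126, 1.149, -0.155], TCP at [0.166, 0.603, 0.231] pointing down, gripper open.
Joint ranges: [-3.08, 3.08], [-0.24, 2.05], [-1.43, 1.35], [0, 2.5], [-1.52, 4.66], [0.17, 1.96], [-2.89, 2.89]. Speed limits (rad/s): [2.39, 2.39, 3.14, 3.14, 3.14, 3.14, 3.14].

INTERFACE

Orientations are given as a unit quaternion [x, y, z, w].
In Python, from plant import env, optics, sign_off gives the robot as it stands.
- The arm moves only by the tool arm_command, never from a script. Its argument "commands" is a list of rows, each a list of 7 numbers: the turn, a rotation vector about the world's x, y, z in units of 5 degrees (1.0 is 5 degrees), then the shift along the world's x, y, z in units of 40 mm (1.0 is 40 mm), then the finger opening in mm, from 0 to 85.4. In form: [[rx, ry, rz, tx, ty, tz, gripper], ...]. A call has 1 to 20 rows; each row shifts and turns the commanded pose from where the row before left it; what a row does not reach is not made up. A row lasts 1/12 s, in which the tool goes at most 41.7 mm and 7.16 degrees, less where a joint would pass 70% of its speed; a pose out of reach is approached as far as the arm can. A call is refused whole if a number of a shift passes 1 or a number of a turn 1, either way. A call with a gripper value outside its range is refused whole. The fingers move at their own pace and stop on an object; "newtons" is the grip in N (left out, the last holds). Time passes only in rows, so rows that do not move let the fingers close. It gives the time, the measured TCP pose, the force, the opening and the grip force at its end, in the units of the state.
- env.read_state(): the state, without advancing time (a new reading comes with each control period).
- optics.get_image(name): name is "side" or "top" or "wrist"; returns a dict with "image" (384x512x3 uint8, red, green, blue), "mtx" (3x3 intrinsics, pixels), "D" ([k1, k2, p1, p2, k3] as OpenCV has them; the pictures are not rectified), "R" (3x3) and "t" (3): a world point X has camera coordinates R X + t. Camera axes: x right, y down, z forward; pixel columns grow to the right and rows downward; lengths in m; the calibration is good to about 2 mm. A picture is of the moment at which its call begins. There is no depth.
- sign_off(): hands the job in; it is judged then, once.
The state is a dict: "t": time; "joints": joint angles; "qvel": joint speeds; "joint_torque": joint torques, N m; "tool_pos": TCP position; "tool_rot": TCP orientation; "force": force on the tool from outside, world axes, zero at the start; "wrist_torque": the same for the moment, N m; "opening": finger opening in m; "finger_force": force on a finger pad.
Only numpy, scipy, OpenCV 4.12 (cv2) and the standard library are available. Lean on these libraries where they do the work, as an engineer would, in place of code of your own. Each camera call takes 0.05 s, during which the arm holds its last target. There are 200 camera calls.

TASK

Clear the bench by sorting the work into its trays: lay both steel punches lengthwise in the long tray, both round brass bosses in the round dish, and the square brass plaque in the square tray. Each piece must lie flat on the bottom of its tray, face up and not on top of another; set pieces down rather than dropping or throwing them, and leave the wax tin and the steel doming block where they are.

Things in the scene. Friction and masses are not known exactly. Their poses are not given: they have to be found in the camera images.
- punch_a: a dark steel chasing punch lying on the bench: a square bar 12 x 12 mm, 110 mm long in all; its middle 74 mm is full section, then a bright flat chisel tip at its +x end and an 11 mm round struck head at its -x end. Origin in the middle of its length, on the bar's axis (6 mm above what it lies on); x along the bar. About 110 g, pick it across the middle.
- punch_b: a dark steel chasing punch lying on the bench: a square bar 12 x 12 mm, 110 mm long in all; its middle 74 mm is full section, then a bright round-nosed tip, 9 mm thick, at its +x end and an 11 mm round struck head at its -x end. Origin in the middle of its length, on the bar's axis (6 mm above what it lies on); x along the bar. About 110 g, pick it across the middle.
- boss_a: a round brass boss, 46 mm across: a flat disc 10 mm thick with a beaded dome rising to 20 mm in its middle (grip the disc's rim). Origin at the centre of its underside, z up through the dome. About 120 g.
- boss_b: a round brass boss, 46 mm across: a flat disc 10 mm thick with a beaded dome rising to 20 mm in its middle (grip the disc's rim). Origin at the centre of its underside, z up through the dome. About 120 g; same as the other one.
- plaque: a square brass plaque, 46 x 46 mm and 10 mm thick, with a stepped square and diamond rising to 15.5 mm in its middle. Origin at the centre of its underside; x and y along its sides, z up. About 130 g.
- long_tray: the long wooden tray, fixed to the bench: oblong, 192 mm along its x by 112 mm along its y outside, 180 x 100 mm inside, walls 6 mm thick with the rim 22 mm high, inner floor 6 mm above the bench. Origin at the centre of its underside.
- square_tray: the square wooden tray, fixed to the bench: 142 x 142 mm outside, 130 x 130 mm inside, walls 6 mm thick with the rim 22 mm high, inner floor 6 mm above the bench. Origin at the centre of its underside; x and y along its sides.
- round_dish: the round wooden dish, fixed to the bench: 172 mm across outside, 160 mm across inside at the floor, nearly upright walls with the rim 22 mm high, inner floor 6 mm above the bench. Origin at the centre of its underside.
- wax_tin: a closed round tin of plain aluminium, 45 mm across and 32 mm high, loose, standing among the things to be sorted; it stays where it is. Origin at the centre of its underside.
- doming_block: a small steel doming block, 32 x 32 x 32 mm with a round hollow in its top, loose, standing behind the things on the robot's right; it stays where it is. Origin at the centre of its underside.

How it is judged:
By the outcome, as a careful person would: the job done as asked, in the order asked, and still so for the second after the job is handed in, with the robot touching nothing.
It also fails if it takes over 122 s, if anything falls off the work surface, if the arm or the gripper's body presses on something with over 40 N, if the wrist force passes 120 N, or if a joint passes its speed limit or range.

## Working session

There is one attempt and no reset: what is moved stays moved. The work goes in short steps, Python scripts to look and compute and a tool call to move; the robot and the scene stay as the last step left them, time stands still between calls to the robot, and variables do not carry over. Pictures are saved under pics/ and viewed, at most 14 in all, crops included, and the job is handed in when it is done.

Besides the shell and the picture viewer there is one more tool, called after "Emit:" as a command line: name --pt "numbers of a row" for each row, then --argument value for the rest. arm_command: Moves the arm, as the interface text tells. Its arguments: {"type":"object","properties":{"commands":{"type":"array","items":{"type":"array","items":{"type":"number"}}},"newtons":{"type":"number"}},"required":["commands"]}

```bash
mkdir -p pics; ls; python3 - <<'E'
from plant import env, optics
import cv2
for n in ("top","side","wrist"):
    d=optics.get_image(n); cv2.imwrite(f"pics/{n}0.png",d["image"][:,:,::-1])
    print(n,d["mtx"].round(1).tolist(),d["D"],d["R"].round(3).tolist(),d["t"].round(3).tolist())
print(env.read_state())
E
```

```text
pics
top [[484.1, 0.0, 250.8], [0.0, 484.1, 190.0], [0.0, 0.0, 1.0]] [0.03752423 0.         0.         0.         0.        ] [[0.005, -1.0, 0.016], [-0.999, -0.006, -0.053], [0.053, -0.015, -0.998]] [-0.006, 0.528, 1.213]
side [[361.7, 0.0, 256.6], [0.0, 361.7, 194.2], [0.0, 0.0, 1.0]] [-0.02822229  0.          0.          0.          0.        ] [[0.998, -0.062, 0.019], [-0.019, -0.565, -0.825], [0.062, 0.822, -0.565]] [-0.527, 0.065, 0.962]
wrist [[304.8, 0.0, 257.2], [0.0, 304.8, 185.9], [0.0, 0.0, 1.0]] [-0.0737282  0.         0.         0.         0.       ] [[0.266, 0.964, -0.001], [0.921, -0.254, 0.296], [0.285, -0.08, -0.955]] [-0.625, -0.038, 0.378]
{'t': 0.15, 'joints': array([-1.1965266 ,  0.50814644, -0.23752268,  1.50085739,  0.12567002,
        1.14890085, -0.15483316]), 'qvel': array([-7.46430320e-04, -3.69462178e-04,  7.68299701e-05, -1.51934330e-03,
        3.22925026e-05, -2.49233753e-03, -1.24581027e-03]), 'joint_torque': array([-3.16465739e-03, -6.21017790e+01, -2.18976259e+00, -2.49842423e+01,
        1.26527203e-02,  9.10238887e-03, -1.73303556e-05]), 'tool_pos': array([0.16593419, 0.60219655, 0.2306435 ]), 'tool_rot': array([ 1.34011204e-01,  9.90979593e-01, -6.59423577e-04, -8.92082543e-05]), 'force': array([-0.08868324, -0.33220072, -0.27292662]), 'wrist_torque': array([0.02287473, 0.00773304, 0.0537717 ]), 'finger_force': 0.0, 'opening': 0.08532149635576579}
```

View pics/top0.png

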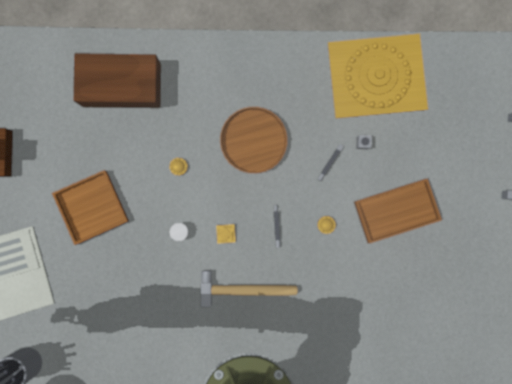

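View pics/side0.png

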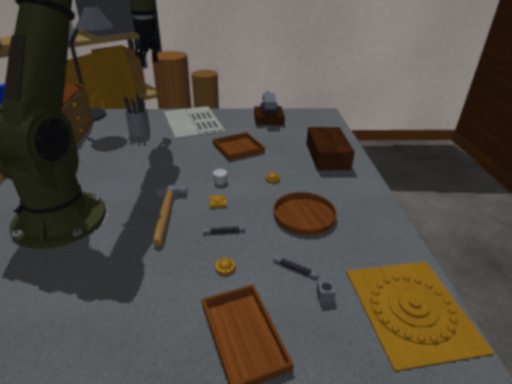

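The top view shows bosses at (179,166) and (326,224), the plaque at (226,234), punches at (331,162) and (278,225), the tin at (179,232) and the block at (365,142). The dish is at (254,140), the square tray at (91,207) and the long tray at (398,210). The side view shows the same items: punches at (224,231) and (296,268), bosses at (226,266) and (273,178), the plaque at (218,202).

```bash
cat > h.py <<'E'
import numpy as np, cv2
from plant import env, optics
def ray(d,uv):
    p=cv2.undistortPoints(np.float64(uv).reshape(-1,1,2),d["mtx"],np.float64(d["D"])).reshape(-1,2)
    v=np.c_[p,np.ones(len(p))]@d["R"]
    return -d["R"].T@d["t"], v/np.linalg.norm(v,axis=1)[:,None]
def onplane(d,uv,z):
    o,v=ray(d,uv); return o+v*((z-o[2])/v[:,2])[:,None]
def tri(d1,u1,d2,u2):
    A=np.zeros((3,3));b=np.zeros(3);R=[]
    for d,u in((d1,u1),(d2,u2)):
        o,v=ray(d,u);P=np.eye(3)-np.outer(v[0],v[0]);A+=P;b+=P@o;R.append((P,o))
    x=np.linalg.solve(A,b); return x,[np.linalg.norm(P@(x-o)) for P,o in R]
def masks(im):
    h=cv2.cvtColor(im,cv2.COLOR_RGB2HSV);H,S,V=[h[...,i].astype(int) for i in range(3)]
    return {"brass":(H>17)&(H<32)&(S>120)&(V>110),"wood":(H<17)&(S>90)&(V>40),"dark":(S<60)&(V<85),"all":(S>100)|(V<85)}
def blob(m,roi):
    x0,y0,x1,y1=roi;k=np.zeros(m.shape,np.uint8);k[y0:y1,x0:x1]=m[y0:y1,x0:x1]
    c=max(cv2.findContours(k,cv2.RETR_EXTERNAL,cv2.CHAIN_APPROX_NONE)[0],key=cv2.contourArea)
    f=cv2.drawContours(np.zeros_like(k),[c],-1,1,-1)
    ys,xs=np.nonzero(f); return c.reshape(-1,2).astype(float),np.array([xs.mean(),ys.mean()]),len(xs),np.c_[xs,ys].astype(float)
def axis(P): # centroid, direction and extents of points in xy
    P=np.float64(P)[:,:2];m=P.mean(0);w,v=np.linalg.eigh(np.cov((P-m).T));a=v[:,1];return m,np.degrees(np.arctan2(a[1],a[0]))%180,np.ptp((P-m)@a),np.ptp((P-m)@v[:,0])
E
cat > m.py <<'E'
from h import *
T=optics.get_image("top");S=optics.get_image("side");mt=masks(T["image"]);ms=masks(S["image"])
print("bench gray", T["image"][190,150],S["image"][230,130], "punch", T["image"][225,277],T["image"][160,331])
def pair(n,k,rt,rs):
    a=blob(mt[k],rt);b=blob(ms[k],rs);x,e=tri(T,a[1],S,b[1]);print(n,a[1].round(1),b[1].round(1),"n",a[2],b[2],"tri",x.round(4),"err",np.round(e[0],4));return a,b
A,_=pair("bossL","brass",(160,150,200,185),(260,168,288,188)); print(onplane(T,A[1],.008).round(4))
A,_=pair("bossR","brass",(310,208,342,240),(210,252,242,282)); print(onplane(T,A[1],.008).round(4))
A,_=pair("plaque","brass",(210,218,242,250),(204,190,232,212)); p=onplane(T,A[0],.01).astype(np.float32); print(p.mean(0),cv2.minAreaRect(p[:,:2]*1000))
for n,rt,rs in(("pMid",(268,200,288,250),(198,222,250,240)),("pR",(316,142,346,184),(268,254,320,280))):
    A,_=pair(n,"dark",rt,rs);print(axis(onplane(T,A[3],.009)))
for n,rt,rs in(("long",(345,170,450,250),(195,275,300,384)),("square",(45,160,135,255),(205,128,270,165)),("dish",(215,100,295,180),(268,188,342,242))):
    A,B=pair(n,"wood",rt,rs)
    for z in(.022,):
        p=onplane(T,A[0],z).astype(np.float32)[:,:2]*1000;q=onplane(S,B[0],z).astype(np.float32)[:,:2]*1000
        print("  top",cv2.minAreaRect(p),"side",cv2.minAreaRect(q), cv2.minEnclosingCircle(p) if n=="dish" else "")
E
python3 m.py
```

```text
bench gray [145 149 149] [47 49 53] punch [88 91 98] [88 90 96]
bossL [178.2 166.1] [271.3 175. ] n 201 38 tri [0.5865 0.1811 0.0137] err 0.001
[[0.5881 0.1819 0.008 ]]
bossR [326.2 224.5] [224.6 264.7] n 204 226 tri [ 0.4421 -0.1955  0.0068] err 0.0004
[[ 0.4418 -0.1953  0.008 ]]
plaque [225.7 233.4] [217.3 200.1] n 266 143 tri [0.4184 0.0599 0.0067] err 0.0007
[0.4181487  0.05970015 0.01      ] ((417.7996520996094, 59.821388244628906), (40.390777587890625, 41.53946304321289), 4.6696953773498535)Traceback (most recent call last):
  File "m.py", line 10, in <module>
    A,_=pair(n,"dark",rt,rs);print(axis(onplane(T,A[3],.009)))
        ~~~~^^^^^^^^^^^^^^^^
  File "m.py", line 5, in pair
    a=blob(mt[k],rt);b=blob(ms[k],rs);x,e=tri(T,a[1],S,b[1]);print(n,a[1].round(1),b[1].round(1),"n",a[2],b[2],"tri",x.round(4),"err",np.round(e[0],4));return a,b
  File "h.py", line 19, in blob
    c=max(cv2.findContours(k,cv2.RETR_EXTERNAL,cv2.CHAIN_APPROX_NONE)[0],key=cv2.contourArea)
ValueError: max() iterable argument is empty
```

```bash
python3 - <<'E'
s=open('m.py').read()
s=s.replace('a=blob(mt[k],rt);b=blob(ms[k],rs)','a=blob(mt[k] if k!="dark" else dk(T,rt),rt);b=blob(ms[k] if k!="dark" else dk(S,rs),rs)')
s=s.replace('def pair','def dk(d,r):\n    g=d["image"].max(2).astype(float);return g<.78*np.median(g[r[1]:r[3],r[0]:r[2]])\ndef pair',1)
open('m.py','w').write(s)
E
python3 m.py | tail -n +8
```

```text
pMid [277.4 225.7] [223.7 231. ] n 167 259 tri [ 0.4382 -0.0717  0.0025] err 0.0005
(array([ 0.43787841, -0.07120527]), np.float64(4.877791313763538), np.float64(0.0864627533221275), np.float64(0.015589520895539617))
pR [330.7 162.1] [295.7 268.3] n 152 338 tri [ 0.6032 -0.2086  0.0014] err 0.0013
(array([ 0.60106582, -0.20704798]), np.float64(147.41975188848303), np.float64(0.07072013439818854), np.float64(0.01458794700583334))
long [397.7 210.5] [245.7 336.8] n 3323 5842 tri [ 0.4811 -0.3795  0.0013] err 0.0026
  top ((478.4630126953125, -372.63616943359375), (108.69969177246094, 193.719482421875), 18.04509925842285) side ((480.1380310058594, -381.36614990234375), (113.1785888671875, 201.83151245117188), 17.93937110900879) 
square [ 89.8 207. ] [238.2 145.8] n 3293 913 tri [0.4842 0.4031 0.0047] err 0.0014
  top ((482.9063720703125, 397.40045166015625), (141.41015625, 143.16929626464844), 24.869903564453125) side ((485.6846008300781, 375.0011291503906), (152.0644073486328, 172.0126953125), 24.477088928222656) 
dish [253.6 139.7] [304.3 213.3] n 3390 2135 tri [ 0.658  -0.0097  0.0058] err 0.0003
  top ((654.578125, -9.271247863769531), (163.01913452148438, 164.64093017578125), 0.4726434051990509) side ((652.9835815429688, -23.719337463378906), (189.36553955078125, 165.50497436523438), 76.29281616210938) ((655.22119140625, -9.36294174194336), 83.81446075439453)
```

Emit:
arm_command --pt "0 0 0.2 0.5 -0.84 0 45" --pt "0 0 0.2 0.5 -0.84 0 45" --pt "0 0 0.2 0.5 -0.84 0 45" --pt "0 0 0.2 0.5 -0.84 0 45" --pt "0 0 0.2 0.5 -0.84 0 45" --pt "0 0 0.2 0.5 -0.84 0 45" --pt "0 0 0.2 0.5 -0.84 0 45" --pt "0 0 0.2 0.5 -0.84 0 45" --pt "0 0 0.2 0.5 -0.84 0 45" --pt "0 0 0.2 0.5 -0.84 0 45" --pt "0 0 0.2 0.18 -0.84 0 45" --pt "0 0 0.2 0.18 -0.84 0 45" --pt "0 0 0.2 0.18 -0.84 0 45" --pt "0 0 0.2 0.18 -0.84 0 45" --pt "0 0 0.2 0.18 -0.84 0 45" --pt "0 0 0.2 0.18 -0.84 0 45" --pt "0 0 0.2 0.18 -0.84 0 45" --pt "0 0 0.2 0.18 -0.84 0 45" --pt "0 0 0.2 0.18 -0.84 0 45" --pt "0 0 0.2 0.18 -0.84 0 45"

```text
t: 2.02
tool_pos: [0.4381, -0.0712, 0.2316]
tool_rot: [-0.041, 0.999, -0.0, 0.0]
force: [0.4, -0.4, -0.1]
opening: 0.0451
finger_force: 0.0
```

```bash
cat >> h.py <<'E'
def pose():
    s=env.read_state();x,y,z,w=s["tool_rot"];p=s["tool_pos"]
    from scipy.spatial.transform import Rotation as Ro
    M=Ro.from_quat(s["tool_rot"]).as_matrix();c=np.degrees(np.arctan2(M[1,1],M[0,1]))
    print("t %.2f"%s["t"],"tcp",p.round(4),"close",c.round(1),"tilt",M[:,2].round(3),"q7 %.2f"%s["joints"][6],"F",s["force"].round(1),"open %.4f"%s["opening"],"ff %.0f"%s["finger_force"])
    return p,c
def go(x,y,z,c):
    p,a=pose();d=(np.array([x,y,z])-p)/.04;r=((c-a+90)%180-90)/5;print("need turn %.2f shift"%r,d.round(2))
def snap(cam,name):
    d=optics.get_image(cam);cv2.imwrite("pics/"+name,d["image"][:,:,::-1]);return d
E
python3 - <<'E'
from h import *
d=snap("wrist","w1.png"); go(.438,-.0715,.05,94.9)
E
```

```text
t 2.07 tcp [ 0.4392 -0.0785  0.2316] close 94.3 tilt [ 0.002 -0.004 -1.   ] q7 1.77 F [ 1.7 -7.5  0.8] open 0.0449 ff 0
need turn 0.12 shift [-0.03  0.18 -4.54]
```

View pics/w1.png

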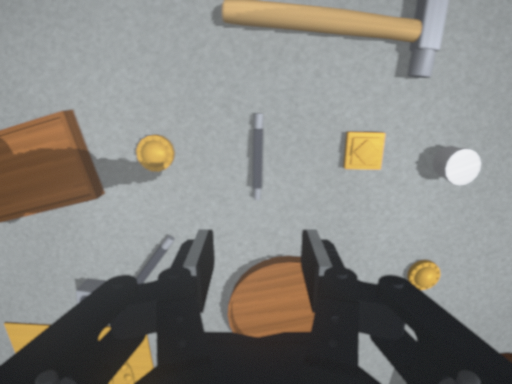

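The wrist view shows the middle punch at (257,155), the plaque at (364,151), bosses at (155,153) and (425,275), and the tin at (462,167). The right punch is partly visible at (155,257), next to a finger.

```bash
python3 - <<'E'
from h import *
d=optics.get_image("wrist");T=optics.get_image("top");im=d["image"]
g=im.max(2).astype(float)
a=blob(g<.8*np.median(g[100:205,235:280]),(235,100,280,205))
# full punch incl. bright ends: along-axis ends
print("dark",a[1],axis(onplane(d,a[3],.011)))
mt=masks(T["image"]);mw=masks(im)
for n,rt,rw in(("bossR",(310,208,342,240),(125,125,185,180)),("bossL",(160,150,200,185),(400,255,450,300)),("plaque",(210,218,242,250),(335,120,395,180))):
    A=blob(mt["brass"],rt);B=blob(mw["brass"],rw);x,e=tri(T,A[1],d,B[1]);print(n,"tri",x.round(4),np.round(e[0],4),"w plane",onplane(d,B[1],.010).round(4),cv2.minAreaRect(onplane(d,B[0],.01)[:,:2].astype(np.float32)*1000))
A=onplane(d,[[257,114],[255,196]],.007);print(A.mean(0),A)
go(.438,-.0715,.05,94.9)
E
```

```text
dark [262.36231884 155.58592133] (array([ 0.43847272, -0.07271319]), np.float64(4.124974272595836), np.float64(0.1019687643986448), np.float64(0.018076179384250567))Traceback (most recent call last):
  File "<stdin>", line 9, in <module>
  File "h.py", line 19, in blob
    c=max(cv2.findContours(k,cv2.RETR_EXTERNAL,cv2.CHAIN_APPROX_NONE)[0],key=cv2.contourArea)
ValueError: max() iterable argument is empty
```

Emit:
arm_command --pt "0 0 0 0 0 -0.9 40" --pt "0 0 0 0 0 -0.9 40" --pt "0 0 0 0 0 -0.9 40" --pt "0 0 0 0 0 -0.9 40" --pt "0 0 0 0 0 -0.7 40" --pt "0 0 0 0 0 -0.3 40" --pt "0 0 0 0 0 0 40" --pt "0 0 0 0 0 0 40" --pt "0 0 0 0 0 0 40"

```text
t: 2.92
tool_pos: [0.4387, -0.0688, 0.0482]
tool_rot: [-0.041, 0.999, 0.0, 0.001]
force: [0.8, 0.3, 0.2]
opening: 0.04
finger_force: 0.0
```

```bash
python3 - <<'E'
from h import *
go(.4385,-.0722,.004,94.6)
E
```

```text
t 2.92 tcp [ 0.4387 -0.0688  0.0482] close 94.6 tilt [ 0.001  0.    -1.   ] q7 1.75 F [0.8 0.3 0.2] open 0.0400 ff 0
need turn -0.01 shift [-0.   -0.08 -1.1 ]
```

Emit:
arm_command --pt "0 0 0 0 -0.08 -0.5 40" --pt "0 0 0 0 0 -0.3 40" --pt "0 0 0 0 0 -0.2 40" --pt "0 0 0 0 0 -0.1 40" --pt "0 0 0 0 0 0 40" --pt "0 0 0 0 0 0 40" --pt "0 0 0 0 0 0 0" --pt "0 0 0 0 0 0 0" --pt "0 0 0 0 0 0 0" --pt "0 0 0 0 0 0 0" --pt "0 0 0 0 0 0 0" --pt "0 0 0 0 0 0 0" --newtons 50

```text
t: 3.92
tool_pos: [0.4384, -0.0726, 0.004]
tool_rot: [-0.04, 0.999, -0.0, 0.001]
force: [-1.0, 1.0, 7.9]
opening: 0.0104
finger_force: 49.9
```

Emit:
arm_command --pt "0 0 0 0 0 0.3 0" --pt "0 0 0 0 0 0.5 0" --pt "0 0 0 0 0 0.8 0" --pt "0 0 -0.9 0 0 0.8 0" --pt "0 0 -1 0.1 -0.5 0.5 0" --pt "0 0 -1 0.1 -0.5 0 0" --pt "0 0 -1 0.1 -0.5 0 0" --pt "0 0 -1 0.1 -0.5 0 0" --pt "0 0 -1 0.1 -0.5 0 0" --pt "0 0 -1 0.1 -0.5 0 0" --pt "0 0 -1 0.1 -0.5 0 0" --pt "0 0 -1 0.1 -0.5 0 0" --pt "0 0 -1 0.1 -0.5 0 0" --pt "0 0 -1 0.1 -0.5 0 0" --pt "0 0 -1 0.1 -0.5 0 0" --pt "0 0 -1 0.1 -0.5 0 0" --pt "0 0 -1 0.1 -0.5 0 0" --pt "0 0 -1 0.1 -0.5 0 0" --pt "0 0 -0.4 0.05 -0.4 0 0" --pt "0 0 0 0 0 0 0"

```text
t: 5.58
tool_pos: [0.4953, -0.3724, 0.1194]
tool_rot: [0.589, 0.808, -0.001, 0.001]
force: [-0.9, -0.3, -0.3]
opening: 0.01
finger_force: 49.0
```

```bash
python3 - <<'E'
from h import *
d=snap("wrist","w2.png"); go(.496,-.369,.05,18)
E
```

```text
t 5.63 tcp [ 0.4953 -0.3702  0.1191] close 18.0 tilt [-0.001 -0.001 -1.   ] q7 1.18 F [-0.5 -0.1 -1.3] open 0.0102 ff 49
need turn 0.00 shift [ 0.02  0.03 -1.73]
```

View pics/w2.png

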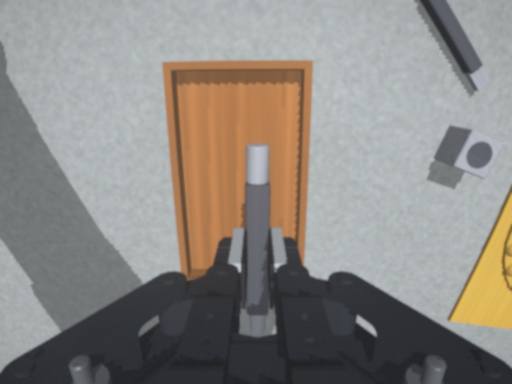

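The wrist view shows the punch held along the tray, with its end at (257,145). The tray's far rim corners are at (163,62) and (312,61), and the left side runs down to (187,275).

```bash
python3 - <<'E'
from h import *
d=optics.get_image("wrist");m=masks(d["image"])["wood"]
c,_,n,_=blob(m,(150,45,325,230))
P=onplane(d,c,.022)[:,:2]*1000
r=cv2.minAreaRect(P.astype(np.float32));print("partial rect",r)
C=onplane(d,[[163,62],[312,61]],.022)[:,:2]*1000;print(C,np.linalg.norm(C[0]-C[1]))
# side lines fit
for xs in((155,200),(290,320)):
    L=[];
    for y in range(80,215,5):
        w=np.nonzero(m[y,150:325])[0]+150; L.append([w[0] if xs[0]<200 else w[-1],y])
    Q=onplane(d,L,.022)[:,:2]; print("side",axis(Q))
mid=C.mean(0);a=np.radians(108)
for s in(1,-1):print(mid+s*96*np.array([np.cos(a),np.sin(a)]))
T=onplane(d,[[257,145],[257,325]],.13);print("punch ends",T)
E
```

```text
partial rect ((472.4017333984375, -346.6407165527344), (110.15186309814453, 132.73077392578125), 18.05801010131836)
[[ 399.47676962 -298.36798233]
 [ 504.03224343 -264.19872541]] 109.99720551864637
side (array([ 0.41881917, -0.35845763]), np.float64(108.09360663909746), np.float64(0.10438289477521294), np.float64(0.0007665039750618054))
side (array([ 0.52277495, -0.32491987]), np.float64(107.9481055484508), np.float64(0.10393354658671886), np.float64(0.000734496177280759))
[ 422.08887506 -189.98192831]
[ 481.42013798 -372.58477944]
punch ends [[ 0.47923937 -0.31885579  0.13      ]
 [ 0.50871427 -0.40985828  0.13      ]]
```

Emit:
arm_command --pt "0 0 0 0.04 0.08 -0.5 0" --pt "0 0 0 0 0 -0.7 0" --pt "0 0 0 0 0 -0.6 0" --pt "0 0 0 0 0 -0.4 0" --pt "0 0 0 0 0 -0.25 0" --pt "0 0 0 0 0 -0.1 0" --pt "0 0 0 0 0 -0.05 0" --pt "0 0 0 0 0 -0.05 0" --pt "0 0 0 0 0 0 0" --pt "0 0 0 0 0 0 0"

```text
t: 6.52
tool_pos: [0.498, -0.3657, 0.0142]
tool_rot: [0.587, 0.81, 0.0, 0.001]
force: [0.2, 0.3, -1.0]
opening: 0.0101
finger_force: 49.0
```

Emit:
arm_command --pt "0 0 0 0 0 -0.04 0" --pt "0 0 0 0 0 -0.04 0" --pt "0 0 0 0 0 -0.03 0" --pt "0 0 0 0 0 0 0" --pt "0 0 0 0 0 0 0"

```text
t: 6.93
tool_pos: [0.4979, -0.3656, 0.0101]
tool_rot: [0.587, 0.809, 0.0, 0.001]
force: [-1.8, 2.1, 8.4]
opening: 0.0104
finger_force: 50.2
```

Emit:
arm_command --pt "0 0 0 0 0 0 14" --pt "0 0 0 0 0 0 22" --pt "0 0 0 0 0 0 22" --pt "0 0 0 0 0 0 22" --pt "0 0 0 0 0 0.3 22" --pt "0 0 0 0 0 0.6 22" --pt "0 0 0 0 0 0.8 40" --pt "0 0 0 0 0 0.8 40" --pt "0 0 0.9 0.2 0.3 0.6 40" --pt "0 0 1 0.3 0.4 0.4 40" --pt "0 0 1 0.3 0.4 0 40" --pt "0 0 1 0.3 0.4 0 40" --pt "0 0 1 0.3 0.4 0 40" --pt "0 0 1 0.2 0.4 0 40" --pt "0 0 1 0.2 0.4 0 40" --pt "0 0 1 0.2 0.4 0 40" --pt "0 0 0 0 0 0 40" --pt "0 0 0 0 0 0 40" --pt "0 0 0 0 0 0 40"

```text
t: 8.52
tool_pos: [0.5771, -0.2426, 0.1494]
tool_rot: [0.28, 0.96, -0.001, 0.0]
force: [-0.5, -0.1, -0.5]
opening: 0.0401
finger_force: 0.0
```

```bash
python3 - <<'E'
from h import *
d=snap("wrist","w3.png"); go(.602,-.208,.05,57.4)
E
```

```text
t 8.57 tcp [ 0.5769 -0.2429  0.1493] close 57.4 tilt [-0.    -0.001 -1.   ] q7 1.49 F [-0.3 -0.1  0.5] open 0.0402 ff 0
need turn -0.00 shift [ 0.63  0.87 -2.48]
```

View pics/w3.png

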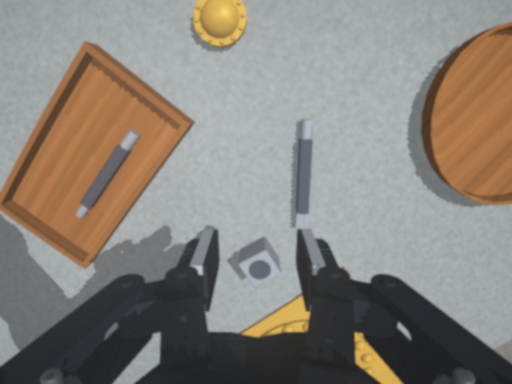

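The wrist view shows the first punch lying straight in the tray at (108,174). The second punch lies from (306,121) to (302,227), and the doming block is at (258,262).

```bash
python3 - <<'E'
from h import *
d=optics.get_image("wrist");g=d["image"].max(2).astype(float);r=(285,110,325,225)
m=g<.72*np.median(g[110:225,285:325])
L=[]
for y in range(142,210,4):
    w=np.nonzero(m[y,285:325])[0]+285;L.append([w.mean(),y])
    if y%20==2:print(y,w.min(),w.max())
print(axis(onplane(d,L,.010)),onplane(d,[[306,121],[302.5,226]],.007).round(4),onplane(d,[[306,138],[303,213]],.012).round(4))
c=masks(d["image"])["wood"]
b=blob(c,(0,30,200,275));print(cv2.minAreaRect(onplane(d,b[0],.022)[:,:2].astype(np.float32)*1000))
print("placed punch",onplane(d,[[134,134],[81,215]],.012).round(4))
print("block",onplane(d,[[258,262]],.032))
E
```

```text
142 297 311
162 295 310
182 294 309
202 293 308
(array([ 0.60028512, -0.20658059]), np.float64(147.37985766908372), np.float64(0.06324306832359926), np.float64(0.0012236909324449268)) [[ 0.5594 -0.1778  0.007 ]
 [ 0.6487 -0.2333  0.007 ]] [[ 0.5719 -0.186   0.012 ]
 [ 0.6344 -0.2253  0.012 ]]
((481.69256591796875, -370.99346923828125), (112.02857208251953, 193.33941650390625), 17.993608474731445)
placed punch [[ 0.4832 -0.317   0.012 ]
 [ 0.5163 -0.4154  0.012 ]]
block [[ 0.64662097 -0.28582942  0.032     ]]
```

Emit:
arm_command --pt "0 0 0 0.33 0.46 0 40" --pt "0 0 0 0.33 0.46 -0.3 40" --pt "0 0 0 0 0 -0.8 40" --pt "0 0 0 0 0 -0.8 40" --pt "0 0 0 0 0 -0.6 40" --pt "0 0 0 0 0 -0.4 40" --pt "0 0 0 0 0 -0.3 40" --pt "0 0 0 0 0 -0.2 40" --pt "0 0 0 0 0 -0.13 40" --pt "0 0 0 0 0 0 40" --pt "0 0 0 0 0 0 40"

```text
t: 9.53
tool_pos: [0.6044, -0.2051, 0.0084]
tool_rot: [0.279, 0.96, -0.0, 0.0]
force: [-0.2, -0.7, 0.2]
opening: 0.04
finger_force: 0.0
```

Emit:
arm_command --pt "0 0 0 0 0 -0.1 40" --pt "0 0 0 0 0 0 40" --pt "0 0 0 0 0 0 0" --pt "0 0 0 0 0 0 0" --pt "0 0 0 0 0 0 0" --pt "0 0 0 0 0 0 0" --pt "0 0 0 0 0 0 0" --pt "0 0 0 0 0 0 0" --pt "0 0 0 0 0 0.3 0" --pt "0 0 0 0 0 0.5 0" --pt "0 0 0 0 0 0.8 0" --pt "0 0 0 0 0 0.8 0" --pt "0 0 0 0 0 0.5 0" --pt "0 0 0 0 0 0 0"

```text
t: 10.7
tool_pos: [0.6064, -0.2058, 0.1253]
tool_rot: [0.279, 0.96, -0.0, 0.004]
force: [0.1, -0.2, -0.8]
opening: 0.01
finger_force: 50.2
```

```bash
python3 - <<'E'
from h import *
go(.463,-.3775,.12,18)
E
```

```text
t 10.70 tcp [ 0.6064 -0.2058  0.1253] close 57.6 tilt [ 0.008 -0.003 -1.   ] q7 1.43 F [ 0.1 -0.2 -0.8] open 0.0100 ff 50
need turn -7.92 shift [-3.58 -4.29 -0.13]
```

Emit:
arm_command --pt "0 0 -0.7 -0.3 -0.36 0 0" --pt "0 0 -0.7 -0.3 -0.36 0 0" --pt "0 0 -0.7 -0.3 -0.36 0 0" --pt "0 0 -0.7 -0.3 -0.36 0 0" --pt "0 0 -0.7 -0.3 -0.36 0 0" --pt "0 0 -0.7 -0.3 -0.36 0 0" --pt "0 0 -0.7 -0.3 -0.36 0 0" --pt "0 0 -0.7 -0.3 -0.36 0 0" --pt "0 0 -0.7 -0.3 -0.36 0 0" --pt "0 0 -0.7 -0.3 -0.36 0 0" --pt "0 0 -0.7 -0.3 -0.36 0 0" --pt "0 0 -0.2 -0.28 -0.33 0 0" --pt "0 0 0 0 0 0 0" --pt "0 0 0 0 0 0 0" --pt "0 0 0 0 0 0 0"

```text
t: 11.95
tool_pos: [0.4611, -0.3759, 0.1196]
tool_rot: [0.587, 0.809, 0.0, -0.0]
force: [-0.1, -0.5, -0.8]
opening: 0.0101
finger_force: 50.2
```

```bash
python3 - <<'E'
from h import *
go(.463,-.3775,.02,18)
d=optics.get_image("wrist");c=masks(d["image"])["wood"]
snap("wrist","w4.png")
E
```

```text
t 11.95 tcp [ 0.4611 -0.3759  0.1196] close 18.1 tilt [ 0.     0.001 -1.   ] q7 1.23 F [-0.1 -0.5 -0.8] open 0.0101 ff 50
need turn -0.01 shift [ 0.05 -0.04 -2.49]
```

View pics/w4.png

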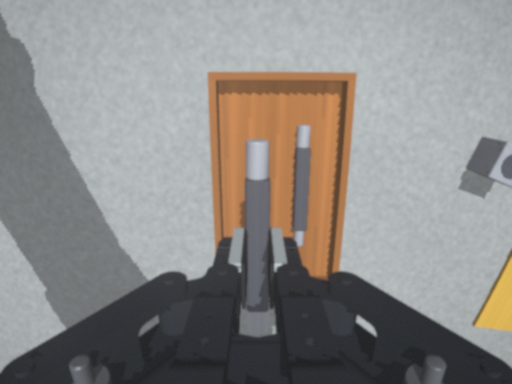

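The second punch is held in line with the tray, with its end at (257,142). The first lies flat at (302,185), well clear of it.

Emit:
arm_command --pt "0 0 0 0.05 -0.04 -0.5 0" --pt "0 0 0 0 0 -0.7 0" --pt "0 0 0 0 0 -0.6 0" --pt "0 0 0 0 0 -0.4 0" --pt "0 0 0 0 0 -0.25 0" --pt "0 0 0 0 0 -0.1 0" --pt "0 0 0 0 0 -0.05 0" --pt "0 0 0 0 0 -0.04 0" --pt "0 0 0 0 0 0 0" --pt "0 0 0 0 0 0 0"

```text
t: 12.88
tool_pos: [0.4633, -0.3782, 0.015]
tool_rot: [0.587, 0.81, -0.0, 0.001]
force: [-0.1, 0.2, -0.0]
opening: 0.0104
finger_force: 50.2
```

Emit:
arm_command --pt "0 0 0 0 0 -0.04 0" --pt "0 0 0 0 0 -0.04 0" --pt "0 0 0 0 0 -0.02 0" --pt "0 0 0 0 0 0 0" --pt "0 0 0 0 0 0 0"

```text
t: 13.3
tool_pos: [0.4629, -0.3779, 0.0102]
tool_rot: [0.587, 0.81, 0.0, 0.0]
force: [-0.5, -0.1, 2.5]
opening: 0.0102
finger_force: 50.5
```

Emit:
arm_command --pt "0 0 0 0 0 0 14" --pt "0 0 0 0 0 0 22" --pt "0 0 0 0 0 0 22" --pt "0 0 0 0 0 0 22" --pt "0 0 0 0 0 0.3 22" --pt "0 0 0 0 0 0.6 22" --pt "0 0 0 0 0 0.8 22" --pt "0 0 0 0 0 0.8 70" --pt "0 0 0 -0.05 0.45 0.5 70" --pt "0 0 0 -0.05 0.45 0 70" --pt "0 0 0 -0.05 0.45 0 70" --pt "0 0 0 -0.05 0.45 0 70" --pt "0 0 0 -0.05 0.45 0 70" --pt "0 0 0 0 0 0 70" --pt "0 0 0 0 0 0 70"

```text
t: 14.55
tool_pos: [0.4531, -0.2871, 0.131]
tool_rot: [0.586, 0.81, 0.0, 0.0]
force: [1.0, 0.0, 0.0]
opening: 0.0703
finger_force: 0.0
```

```bash
python3 - <<'E'
from h import *
d=snap("wrist","w5.png"); go(.442,-.1955,.05,18)
E
```

```text
t 14.60 tcp [ 0.4531 -0.2882  0.1309] close 18.1 tilt [ 0.001 -0.001 -1.   ] q7 1.11 F [0.5 0.3 0.8] open 0.0698 ff 0
need turn -0.02 shift [-0.28  2.32 -2.02]
```

View pics/w5.png

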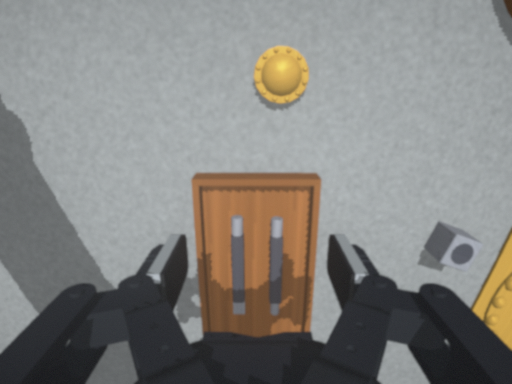

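Both punches lie flat and lengthwise at (238,265) and (276,265). The right boss is at (281,75).

```bash
python3 - <<'E'
from h import *
d=optics.get_image("wrist");b=blob(masks(d["image"])["brass"],(230,30,330,115))
print(b[1],cv2.minEnclosingCircle(onplane(d,b[0],.010)[:,:2].astype(np.float32)*1000),onplane(d,b[1:2],.01))
T=optics.get_image("top");mt=masks(T["image"])["brass"]
try:
    a=blob(mt,(310,208,342,240));print(a[2],tri(T,a[1],d,b[1]))
except Exception as e:print(e)
E
```

```text
[281.26226734  72.81472081] ((444.6088562011719, -195.59225463867188), 22.105159759521484) [[ 0.44423352 -0.19529335  0.01      ]]
203 (array([ 0.44305822, -0.195086  ,  0.01133494]), [np.float64(0.0011450605394229879), np.float64(0.001145060539422976)])
```

Emit:
arm_command --pt "0 0 0 -0.04 0.4 0 70" --pt "0 0 0 -0.06 0.6 0 70" --pt "0 0 0 -0.06 0.6 0 70" --pt "0 0 0 -0.06 0.5 0 70" --pt "0 0 0 -0.02 0.21 -0.4 70" --pt "0 0 0 0 0 -0.8 70" --pt "0 0 0 0 0 -0.7 70" --pt "0 0 0 0 0 -0.4 70" --pt "0 0 0 0 0 -0.3 70" --pt "0 0 0 0 0 -0.2 70" --pt "0 0 0 0 0 -0.2 70" --pt "0 0 0 0 0 -0.1 70" --pt "0 0 0 0 0 0 70" --pt "0 0 0 0 0 0 70"

```text
t: 15.87
tool_pos: [0.4434, -0.1958, 0.0064]
tool_rot: [0.587, 0.809, 0.0, 0.0]
force: [0.2, 0.5, 0.7]
opening: 0.0703
finger_force: 0.0
```

Emit:
arm_command --pt "0 0 0 0 0 -0.06 70" --pt "0 0 0 0 0 -0.05 70" --pt "0 0 0 0 0 0 60" --pt "0 0 0 0 0 0 52" --pt "0 0 0 0 0 0 48" --pt "0 0 0 0 0 0 48"

```text
t: 16.37
tool_pos: [0.4433, -0.1954, 0.0018]
tool_rot: [0.587, 0.81, 0.0, 0.0]
force: [0.1, -0.8, -0.3]
opening: 0.0479
finger_force: 0.0
```

Emit:
arm_command --pt "0 0 0 0 0 0 30" --pt "0 0 0 0 0 0 30" --pt "0 0 0 0 0 0 30" --pt "0 0 0 0 0 0 30" --pt "0 0 0 0 0 0 30"

```text
t: 16.78
tool_pos: [0.4433, -0.1955, 0.0023]
tool_rot: [0.587, 0.81, 0.0, 0.0]
force: [-1.9, -0.2, 8.0]
opening: 0.0432
finger_force: 49.5
```

Emit:
arm_command --pt "0 0 0 0 0 0.2 30" --pt "0 0 0 0 0 0.4 30" --pt "0 0 0 0 0 0.6 30" --pt "0 0 0 0 0 0.6 30" --pt "0 0 0 0.3 0.2 0.5 30" --pt "0 0 0 0.5 0.35 0.3 30" --pt "0 0 0 0.6 0.42 0 30" --pt "0 0 0 0.6 0.42 0 30" --pt "0 0 0 0.6 0.42 0 30" --pt "0 0 0 0.6 0.42 0 30" --pt "0 0 0 0.6 0.42 0 30" --pt "0 0 0 0.6 0.42 0 30" --pt "0 0 0 0.5 0.35 0 30" --pt "0 0 0 0.4 0.28 0 30" --pt "0 0 0 0.26 0.19 0 30" --pt "0 0 0 0 0 0 30" --pt "0 0 0 0 0 0 30" --pt "0 0 0 0 0 0 30"

```text
t: 18.28
tool_pos: [0.6646, -0.0409, 0.1057]
tool_rot: [0.587, 0.809, -0.001, -0.0]
force: [0.1, -0.7, -0.2]
opening: 0.0429
finger_force: 51.0
```

```bash
python3 - <<'E'
from h import *
d=snap("wrist","w6.png"); go(.666,-.040,.02,18)
E
```

```text
t 18.33 tcp [ 0.6645 -0.0411  0.1058] close 18.0 tilt [-0.001 -0.001 -1.   ] q7 0.62 F [ 0.3 -0.1 -1.8] open 0.0427 ff 51
need turn -0.00 shift [ 0.04  0.03 -2.15]
```

View pics/w6.png

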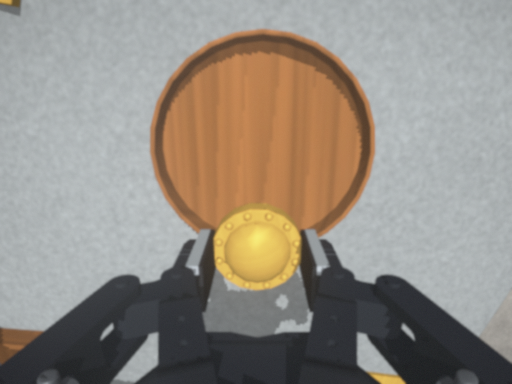

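The boss is held level at (258,248). The dish rim passes through (263,30), (151,135) and (375,135).

```bash
python3 - <<'E'
from h import *
d=optics.get_image("wrist");c=blob(masks(d["image"])["wood"],(140,20,385,195))[0]
P=onplane(d,c[c[:,1]<190],.022)[:,:2]
A=np.c_[2*P,np.ones(len(P))];s=np.linalg.lstsq(A,(P**2).sum(1),rcond=None)[0];r=np.sqrt(s[2]+s[0]**2+s[1]**2)
e=np.abs(np.linalg.norm(P-s[:2],axis=1)-r);print(s,r,e.max())
E
```

```text
[ 0.65845317 -0.00783712 -0.42662538] 0.08364577036793282 0.0006380533356926538
```

Emit:
arm_command --pt "0 0 0 0.05 0.04 -0.5 30" --pt "0 0 0 0 0 -0.6 30" --pt "0 0 0 0 0 -0.5 30" --pt "0 0 0 0 0 -0.3 30" --pt "0 0 0 0 0 -0.2 30" --pt "0 0 0 0 0 -0.1 30" --pt "0 0 0 0 0 -0.05 30" --pt "0 0 0 0 0 -0.05 30" --pt "0 0 0 0 0 0 30" --pt "0 0 0 0 0 0 30"

```text
t: 19.22
tool_pos: [0.668, -0.0383, 0.0145]
tool_rot: [0.587, 0.81, 0.0, 0.0]
force: [-1.3, 0.6, -0.4]
opening: 0.0432
finger_force: 51.0
```

Emit:
arm_command --pt "0 0 0 0 0 -0.04 30" --pt "0 0 0 0 0 -0.04 30" --pt "0 0 0 0 0 -0.02 30" --pt "0 0 0 0 0 0 30"

```text
t: 19.55
tool_pos: [0.6675, -0.0382, 0.0095]
tool_rot: [0.587, 0.81, -0.0, -0.0]
force: [0.0, 0.0, -2.0]
opening: 0.0431
finger_force: 51.0
```

Emit:
arm_command --pt "0 0 0 0 0 -0.02 30" --pt "0 0 0 0 0 -0.02 30" --pt "0 0 0 0 0 0 30" --pt "0 0 0 0 0 0 30"

```text
t: 19.88
tool_pos: [0.6677, -0.0383, 0.0085]
tool_rot: [0.587, 0.81, 0.0, 0.0]
force: [-2.4, 0.4, 3.4]
opening: 0.0432
finger_force: 51.5
```

Emit:
arm_command --pt "0 0 0 0 0 0 50" --pt "0 0 0 0 0 0 60" --pt "0 0 0 0 0 0 60" --pt "0 0 0 0 0 0.3 60" --pt "0 0 0 0 0 0.6 60" --pt "0 0 0 0 0 0.8 60" --pt "0 0 0 0 0 0.8 70" --pt "0 0 0 -0.3 0.5 0.5 70" --pt "0 0 0 -0.4 0.7 0 70" --pt "0 0 0 -0.4 0.7 0 70" --pt "0 0 0 -0.4 0.7 0 70" --pt "0 0 0 -0.3 0.6 0 70" --pt "0 0 0 0 0 0 70" --pt "0 0 0 0 0 0 70" --pt "0 0 0 0 0 0 70"

```text
t: 21.13
tool_pos: [0.5961, 0.0892, 0.1289]
tool_rot: [0.587, 0.81, 0.0, 0.001]
force: [-0.4, 0.5, 0.9]
opening: 0.0702
finger_force: 0.0
```

```bash
python3 - <<'E'
from h import *
d=snap("wrist","w7.png");m=masks(d["image"])["brass"].astype(np.uint8)
n,_,st,ce=cv2.connectedComponentsWithStats(m)
for i in range(1,n):
    if st[i,4]>300:
        x,y,w,h=st[i,:4];c=blob(m,(x,y,x+w,y+h))[0];print(ce[i],st[i,4],cv2.minEnclosingCircle(onplane(d,c,.01)[:,:2].astype(np.float32)*1000),cv2.minAreaRect(onplane(d,c,.01)[:,:2].astype(np.float32)*1000))
T=optics.get_image("top");a=blob(masks(T["image"])["brass"],(160,150,200,185));print(onplane(T,a[1],.01),a[2],onplane(T,[[179,231]],.032))
go(.588,.182,.02,18)
E
```

```text
[285.78690575  73.00333611] 2398 ((590.7427368164062, 182.56480407714844), 22.0787410736084) ((590.7266235351562, 182.5514678955078), (43.125144958496094, 43.465362548828125), 18.466089248657227)
[ 62.11931119 149.94751948] 2439 ((422.77813720703125, 62.43305206298828), 31.50286293029785) ((422.9133605957031, 62.28013610839844), (45.89598083496094, 45.98355484008789), 3.920560121536255)
[284.30219391 313.0955414 ] 1413 ((668.4122314453125, -39.0638542175293), 26.613706588745117) ((668.5137329101562, -38.596885681152344), (45.209678649902344, 51.66111373901367), 21.330739974975586)Traceback (most recent call last):
  File "<stdin>", line 7, in <module>
  File "h.py", line 19, in blob
    c=max(cv2.findContours(k,cv2.RETR_EXTERNAL,cv2.CHAIN_APPROX_NONE)[0],key=cv2.contourArea)
ValueError: max() iterable argument is empty
```

Emit:
arm_command --pt "0 0 0 -0.04 0.4 0 70" --pt "0 0 0 -0.04 0.6 0 70" --pt "0 0 0 -0.04 0.6 0 70" --pt "0 0 0 -0.04 0.5 0 70" --pt "0 0 0 0 0.23 -0.4 70" --pt "0 0 0 0 0 -0.8 70" --pt "0 0 0 0 0 -0.7 70" --pt "0 0 0 0 0 -0.4 70" --pt "0 0 0 0 0 -0.3 70" --pt "0 0 0 0 0 -0.2 70" --pt "0 0 0 0 0 -0.15 70" --pt "0 0 0 0 0 -0.1 70" --pt "0 0 0 0 0 0 70" --pt "0 0 0 0 0 0 70"

```text
t: 22.4
tool_pos: [0.5897, 0.1829, 0.0067]
tool_rot: [0.587, 0.809, 0.0, 0.0]
force: [0.2, -0.3, -0.2]
opening: 0.0698
finger_force: 0.0
```

Emit:
arm_command --pt "0 0 0 0 0 -0.06 70" --pt "0 0 0 0 0 -0.05 70" --pt "0 0 0 0 0 0 60" --pt "0 0 0 0 0 0 52" --pt "0 0 0 0 0 0 48" --pt "0 0 0 0 0 0 30" --pt "0 0 0 0 0 0 30" --pt "0 0 0 0 0 0 30" --pt "0 0 0 0 0 0 30" --pt "0 0 0 0 0 0 30"

```text
t: 23.23
tool_pos: [0.5894, 0.183, 0.0024]
tool_rot: [0.587, 0.81, 0.0, 0.0]
force: [-1.1, 0.0, 4.9]
opening: 0.043
finger_force: 50.0
```

Emit:
arm_command --pt "0 0 0 0 0 0.2 30" --pt "0 0 0 0 0 0.4 30" --pt "0 0 0 0 0 0.6 30" --pt "0 0 0 0 0 0.6 30" --pt "0 0 0 0.1 -0.3 0.5 30" --pt "0 0 0 0.2 -0.5 0.3 30" --pt "0 0 0 0.2 -0.6 0 30" --pt "0 0 0 0.2 -0.6 0 30" --pt "0 0 0 0.2 -0.6 0 30" --pt "0 0 0 0.2 -0.5 0 30" --pt "0 0 0 0.2 -0.5 0 30" --pt "0 0 0 0.14 -0.43 0 30" --pt "0 0 0 0 0 0 30" --pt "0 0 0 0 0 0 30" --pt "0 0 0 0 0 0 30"

```text
t: 24.48
tool_pos: [0.6465, 0.0226, 0.1057]
tool_rot: [0.587, 0.81, 0.0, -0.0]
force: [-0.0, 0.7, -1.0]
opening: 0.0431
finger_force: 50.9
```

```bash
python3 - <<'E'
from h import *
d=snap("wrist","w8.png"); go(.647,.022,.0085,18)
E
```

```text
t 24.53 tcp [0.6465 0.0231 0.1057] close 18.2 tilt [-0.     0.001 -1.   ] q7 0.53 F [ 0.3  0.3 -1.4] open 0.0432 ff 51
need turn -0.03 shift [ 0.01 -0.03 -2.43]
```

View pics/w8.png

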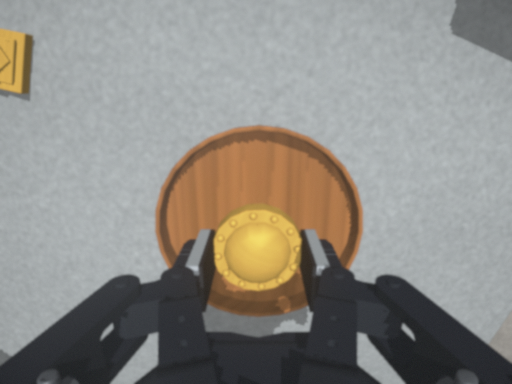

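The second boss is held level over the dish at (258,248). The first lies hidden behind it, about 64 mm away.

Emit:
arm_command --pt "0 0 0 0 0 -0.5 30" --pt "0 0 0 0 0 -0.6 30" --pt "0 0 0 0 0 -0.5 30" --pt "0 0 0 0 0 -0.3 30" --pt "0 0 0 0 0 -0.2 30" --pt "0 0 0 0 0 -0.1 30" --pt "0 0 0 0 0 -0.05 30" --pt "0 0 0 0 0 -0.05 30" --pt "0 0 0 0 0 -0.04 30" --pt "0 0 0 0 0 -0.03 30" --pt "0 0 0 0 0 -0.02 30" --pt "0 0 0 0 0 -0.02 30" --pt "0 0 0 0 0 0 30" --pt "0 0 0 0 0 0 30"

```text
t: 25.7
tool_pos: [0.6469, 0.0217, 0.0094]
tool_rot: [0.587, 0.81, 0.0, 0.0]
force: [-0.3, -1.0, -0.5]
opening: 0.0429
finger_force: 51.0
```

Emit:
arm_command --pt "0 0 0 0 0 -0.02 30" --pt "0 0 0 0 0 -0.01 30" --pt "0 0 0 0 0 0 30" --pt "0 0 0 0 0 0 30"

```text
t: 26.03
tool_pos: [0.6469, 0.0217, 0.0084]
tool_rot: [0.587, 0.809, 0.0, 0.0]
force: [-0.9, 0.3, 3.3]
opening: 0.0433
finger_force: 51.6
```

Emit:
arm_command --pt "0 0 0 0 0 0 50" --pt "0 0 0 0 0 0 60" --pt "0 0 0 0 0 0 60" --pt "0 0 0 0 0 0.3 60" --pt "0 0 0 0 0 0.6 60" --pt "0 0 0 0 0 0.8 60" --pt "0 0 0 0 0 0.8 70" --pt "0 0 -0.3 -0.5 -0.1 0.5 70" --pt "0 0 -0.4 -0.7 -0.2 0 70" --pt "0 0 -0.4 -0.8 -0.2 0 70" --pt "0 0 -0.4 -0.8 -0.2 0 70" --pt "0 0 -0.4 -0.8 -0.2 0 70" --pt "0 0 -0.4 -0.8 -0.2 0 70" --pt "0 0 -0.4 -0.7 -0.2 0 70" --pt "0 0 0 0 0 0 70" --pt "0 0 0 0 0 0 70" --pt "0 0 0 0 0 0 70"

```text
t: 27.45
tool_pos: [0.4441, -0.03, 0.1289]
tool_rot: [0.678, 0.735, 0.001, 0.001]
force: [-0.5, -0.1, 0.2]
opening: 0.0696
finger_force: 0.0
```

```bash
python3 - <<'E'
from h import *
d=snap("wrist","w9.png");m=masks(d["image"])["brass"].astype(np.uint8)
n,_,st,ce=cv2.connectedComponentsWithStats(m)
for i in range(1,n):
    if st[i,4]>600:
        x,y,w,h=st[i,:4];c=blob(m,(x,y,x+w,y+h))[0];print(ce[i],st[i,4],cv2.minAreaRect(onplane(d,c,.01)[:,:2].astype(np.float32)*1000))
go(.421,.061,.002,4)
E
```

```text
[236.42313788  71.16703645] 3155 ((420.9366149902344, 60.24714660644531), (44.3664665222168, 44.20973205566406), 4.364556312561035)
[487.544919   143.49533628] 2037 ((648.6681518554688, 20.73190689086914), (47.55292892456055, 48.086971282958984), 17.939807891845703)
[488.90851187 207.05906196] 1727 ((670.2330322265625, -37.951873779296875), (46.05303955078125, 51.5991096496582), 28.191865921020508)
t 27.50 tcp [ 0.4444 -0.03    0.1287] close 4.7 tilt [ 0.002  0.    -1.   ] q7 0.45 F [0.4 1.  0.2] open 0.0695 ff 0
need turn -0.13 shift [-0.58  2.27 -3.17]
```

View pics/w9.png

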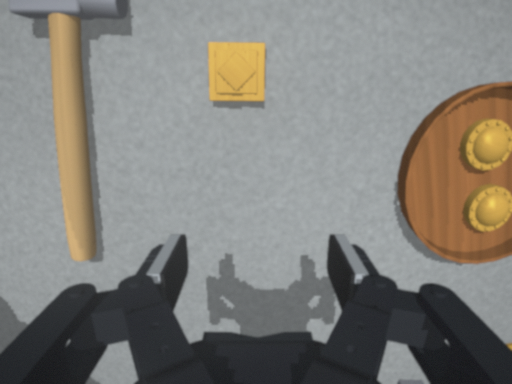

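Both bosses lie flat in the dish at (488,143) and (489,207). The plaque is square to the fingers at (236,71).

Emit:
arm_command --pt "0 0 0 -0.11 0.4 0 70" --pt "0 0 0 -0.15 0.6 0 70" --pt "0 0 0 -0.15 0.6 0 70" --pt "0 0 0 -0.15 0.46 0 70" --pt "0 0 0 -0.05 0.2 -0.4 70" --pt "0 0 0 0 0 -0.8 70" --pt "0 0 0 0 0 -0.7 70" --pt "0 0 0 0 0 -0.4 70" --pt "0 0 0 0 0 -0.3 70" --pt "0 0 0 0 0 -0.2 70" --pt "0 0 0 0 0 -0.15 70" --pt "0 0 0 0 0 -0.1 70" --pt "0 0 0 0 0 0 70" --pt "0 0 0 0 0 0 70"

```text
t: 28.67
tool_pos: [0.4188, 0.0602, 0.0063]
tool_rot: [0.678, 0.735, 0.0, 0.0]
force: [-0.3, 0.2, 0.7]
opening: 0.07
finger_force: 0.0
```

Emit:
arm_command --pt "0 0 0 0.03 0 -0.06 70" --pt "0 0 0 0 0 -0.04 70" --pt "0 0 0 0 0 0 60" --pt "0 0 0 0 0 0 52" --pt "0 0 0 0 0 0 48" --pt "0 0 0 0 0 0 30" --pt "0 0 0 0 0 0 30" --pt "0 0 0 0 0 0 30" --pt "0 0 0 0 0 0 30" --pt "0 0 0 0 0 0 30"

```text
t: 29.5
tool_pos: [0.4197, 0.0602, 0.0026]
tool_rot: [0.678, 0.735, 0.0, 0.0]
force: [-0.8, -0.8, 9.3]
opening: 0.0441
finger_force: 49.7
```

Emit:
arm_command --pt "0 0 0 0 0 0.2 30" --pt "0 0 0 0 0 0.4 30" --pt "0 0 0 0 0 0.6 30" --pt "0 0 0 0 0 0.7 30" --pt "0 0 0 0.1 0.2 0.6 30" --pt "0 0 0.4 0.1 0.5 0.3 30" --pt "0 0 0.4 0.1 0.7 0 30" --pt "0 0 0.4 0.1 0.7 0 30" --pt "0 0 0.4 0.1 0.7 0 30" --pt "0 0 0.4 0.1 0.7 0 30" --pt "0 0 0.4 0.1 0.7 0 30" --pt "0 0 0.4 0.2 0.7 0 30" --pt "0 0 0.4 0.2 0.7 0 30" --pt "0 0 0.4 0.2 0.7 0 30" --pt "0 0 0.4 0.2 0.7 0 30" --pt "0 0 0.06 0.1 0.5 0 30" --pt "0 0 0 0.1 0.4 0 30" --pt "0 0 0 0 0.27 0 30" --pt "0 0 0 0 0 0 30" --pt "0 0 0 0 0 0 30"

```text
t: 31.17
tool_pos: [0.487, 0.3864, 0.1139]
tool_rot: [0.538, 0.843, -0.001, 0.0]
force: [0.2, -1.1, -1.2]
opening: 0.0442
finger_force: 51.8
```

```bash
python3 - <<'E'
from h import *
pose();d=snap("wrist","w10.png");c=blob(masks(d["image"])["wood"],(80,10,440,225))[0]
print(cv2.minAreaRect(onplane(d,c,.022)[:,:2].astype(np.float32)*1000))
go(.484,.399,.0085,25)
E
```

```text
t 31.17 tcp [0.487  0.3864 0.1139] close 24.9 tilt [-0.001 -0.001 -1.   ] q7 0.02 F [ 0.2 -1.1 -1.2] open 0.0442 ff 52
((480.31182861328125, 412.4219665527344), (140.07737731933594, 113.24970245361328), 24.70301055908203)
t 31.22 tcp [0.4873 0.3855 0.1141] close 24.9 tilt [-0.    -0.001 -1.   ] q7 0.02 F [ 0.3  0.1 -1.7] open 0.0437 ff 52
need turn 0.03 shift [-0.08  0.34 -2.64]
```

View pics/w10.png

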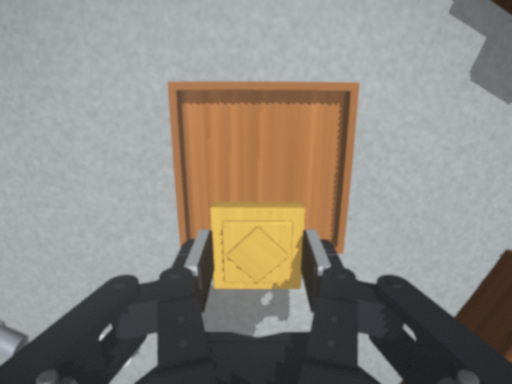

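The plaque is held level and square to the tray at (257,247). The tray's far rim runs from (168,83) to (358,83), which puts the tray centre near (0.486, 0.399).

Emit:
arm_command --pt "0 0 0 -0.03 0.33 -0.3 30" --pt "0 0 0 0 0 -0.6 30" --pt "0 0 0 0 0 -0.6 30" --pt "0 0 0 0 0 -0.4 30" --pt "0 0 0 0 0 -0.25 30" --pt "0 0 0 0 0 -0.15 30" --pt "0 0 0 0 0 -0.1 30" --pt "0 0 0 0 0 -0.08 30" --pt "0 0 0 0 0 -0.05 30" --pt "0 0 0 0 0 -0.04 30" --pt "0 0 0 0 0 -0.03 30" --pt "0 0 0 0 0 0 30" --pt "0 0 0 0 0 0 30"

```text
t: 32.3
tool_pos: [0.4865, 0.4003, 0.0104]
tool_rot: [0.538, 0.843, 0.0, 0.0]
force: [0.1, 0.9, -0.9]
opening: 0.0443
finger_force: 51.8
```

Emit:
arm_command --pt "0 0 0 0 0 -0.02 30" --pt "0 0 0 0 0 0 30" --pt "0 0 0 0 0 0 30"

```text
t: 32.55
tool_pos: [0.4864, 0.4002, 0.0093]
tool_rot: [0.538, 0.843, 0.0, 0.0]
force: [-0.7, -0.7, 0.3]
opening: 0.0441
finger_force: 51.8
```

Next I make contact, release, and back away up and toward the base.

Emit:
arm_command --pt "0 0 0 0 0 -0.02 30" --pt "0 0 0 0 0 0 30" --pt "0 0 0 0 0 0 50" --pt "0 0 0 0 0 0 60" --pt "0 0 0 0 0 0 60" --pt "0 0 0 0 0 0.3 60" --pt "0 0 0 0 0 0.6 60" --pt "0 0 0 0 0 0.8 60" --pt "0 0 0 0 0 0.8 60" --pt "0 0 0 -0.5 0 0.8 60" --pt "0 0 0 -0.7 0.3 0.5 60" --pt "0 0 0 -0.7 0.5 0.5 60" --pt "0 0 0 -0.7 0.5 0.3 60" --pt "0 0 0 -0.7 0.5 0 60" --pt "0 0 0 -0.7 0.5 0 60" --pt "0 0 0 -0.5 0.3 0 60" --pt "0 0 0 0 0 0 60" --pt "0 0 0 0 0 0 60" --pt "0 0 0 0 0 0 60"

```text
t: 34.13
tool_pos: [0.3072, 0.5035, 0.1932]
tool_rot: [0.538, 0.843, 0.0, 0.0]
force: [-0.8, 0.7, -0.5]
opening: 0.0605
finger_force: 0.0
```

```bash
python3 - <<'E'
from h import *
pose();d=snap("top","t2.png")
cv2.imwrite("pics/t2c.png",cv2.resize(d["image"][90:310,40:460,::-1],(798,418),interpolation=cv2.INTER_CUBIC))
E
```

```text
t 34.13 tcp [0.3072 0.5035 0.1932] close 24.9 tilt [ 0.001  0.    -1.   ] q7 -0.37 F [-0.8  0.7 -0.5] open 0.0605 ff 0
```

View pics/t2c.png

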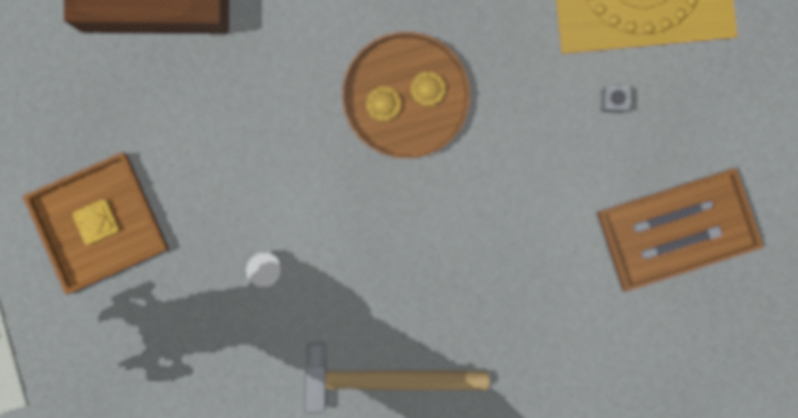

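The final picture shows the punches parallel in the long tray at (675,215) and (680,243), the bosses apart in the dish at (383,103) and (428,88), and the plaque in the square tray at (95,221). The tin and block are where they were.

```bash
python3 -c "
from plant import sign_off
print(sign_off())"
```

```text
the job is handed in; nothing more can be done
None
```

The job is handed in at about 34 s of robot time: both punches lie lengthwise in the long tray, both bosses are in the round dish and the plaque is in the square tray, all flat and face up, with the tin and doming block left where they stood; the judging result was not shown.

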